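# Fill the free cell of the enamel jar tray

### The job

Five of the six cells of the wooden sorting tray hold an enamel jar. First feel the floor of the one free cell with the closed fingertips to be sure that nothing lies in it, leaving the loose jar where it stands. Then take that short jar, which stands on the bench beside a taller bottle and a wider tin, and set it down upright on the floor of the free cell without dropping it.

Things in the scene. Friction and masses are not known exactly. Their poses are not given: they have to be found in the camera images.
- tray: Fixed wooden tray, 164 (x) by 208 (y) by 20 mm high. 2 cells along x (centres -40, +40 mm) by 3 along y (-68, 0, +68 mm), each 76 by 64 mm inside; 4 mm walls rise 13 mm above the cork floor. Five cells each hold, in the middle, a jar just like the loose one, tops 51 mm above the bench; wider gaps between jars lie along x. Origin: centre of its underside, on the bench; z up.
- free_cell: The cork floor of the one free cell, rigid, fixed, 74 by 62 mm, its top 7 mm above the bench; which of the six cells this is varies. Origin: the middle of the cell, 6 mm above the bench, 1 mm below the cork's top; axes parallel to the tray's.
- jar: The loose short jar: white round pot with flush aluminium cap, 44 mm across over its whole height, 45 mm high, 0.06 to 0.13 kg, standing upright on the bench outside the tray. Origin: centre of its underside; z up. Near it (100 mm or more between centres) stand a bottle as wide, 78 mm high with a narrow 28 mm cap, and a flat tin, 70 mm across, 38 mm high.
Things that resemble listed ones, but are neither listed nor needed, are in the scene too. What is shaped like the jar but red or yellow is not meant.

How it is judged (in metres and radians):
On the way:
1. the fingers touch the floor of the free cell while the loose jar is still where it stood (contact force between the fingers and free_cell above 0.5 N and distance of jar from where it was at the start of the episode below 0.03 m), for 0.1 s.
At the end, for the whole second after the job is handed in: The loose jar stands upright (within about 9 degrees) and at rest on the floor of the free cell, its underside less than 12 mm above the bench and its axis within 21 mm of the cell's middle, which is anywhere that it fits inside the cell's walls (horizontal distance between jar and free_cell below 0.021 m and height (world z) of jar below 0.012 m and angle between jar's own z axis and vertical below 0.15 rad and linear speed of jar below 0.02 m/s); the robot touches nothing.
It fails at once if the jar is let go with its underside more than 30 mm above the bench (dropped) (height (world z) of jar above 0.03 m and contact force between the fingers and jar below 0.01 N).
It also fails if it takes over 51 s, if anything falls off the work surface, if the arm or the gripper's body presses on something with over 40 N, if the wrist force passes 120 N, or if a joint passes its speed limit or range.

### The arm

A 6-joint arm with a two-finger parallel gripper is mounted at the origin on the work surface. World frame = base frame: x ahead of the robot, y to its left, z up, the work surface at z = 0. Lengths are in mm, angles in degrees, forces in N, time in s.
With the tool pointing down it reaches from about 350 to 850 mm from the base axis. Payload 8.1 kg.
Tool frame: the origin (TCP) lies on the centre line of the jaws, within the pads' length; the fingertips stand 19 mm ahead of it and the grasp point (between the pads) is the TCP; z points along the fingers, y is the line along which they close (so a half turn about z gives the same grasp; the last joint's range is limited). The gripper opens to 85 mm and grips with 20 to 120 N. Pads are 22 mm wide; open, the fingers measure 114 mm over their backs; the gripper's body (76 mm by 85 mm) begins 54 mm behind the grasp point. The pads swing forward as they close: fully open they stand 13 mm farther back than shut.
Start: joints at [65.18, 7.471, 85.268, -0, 87.261, -4.893], TCP at [204.477, 564.087, 250.292] pointing down, gripper open.
Joint ranges: [-169.43, 169.43], [-51.17, 129.36], [1.28, 143.12], [-76.62, 256.62], [0, 156.53], [-152.29, 152.29]. Speed limits (degrees/s): [136.94, 136.94, 159.86, 180, 180, 180].

### API

Orientations are given as [roll, pitch, yaw] about the fixed x, y, z axes, in that order (R = Rz(yaw) Ry(pitch) Rx(roll)).
In Python, from bench import r gives the robot as it stands. The module is installed in compiled form; this text tells all that it offers.
- The arm moves only by the tool servo_tool, never from a script. Its arguments are lists of equal length, an entry for each row: "fingers": the finger opening in m, from 0 to 0.0854; "linear": the shift along the tool's x, y, z in m, a list of three; "rotation": the turn, a rotation vector about the tool's x, y, z in degrees, a list of three. A call has 1 to 10 rows; each row is the pose to reach, as a shift and turn from the pose commanded when the call began, along the tool's axes at that moment; what a row does not reach only later rows make up. A row lasts 1/10 s, in which the tool goes at most 50 mm and 8.59 degrees, less where a joint would pass 70% of its speed; a pose out of reach is approached as far as the arm can. A call with a gripper value outside its range is refused whole. The fingers move at their own pace and stop on an object; "force" is the grip in N (left out, the last holds). Time passes only in rows, so rows that repeat a pose let the fingers close. It gives the time, the measured TCP pose, the force, the opening and the grip force at its end, in the units of the state.
- r.sense(): the state, without advancing time (a new reading comes with each control period).
- r.snapshot(name): name is "side" or "top"; returns a dict with "frame" (400x640x3 uint8, red, green, blue), "fx", "fy", "cx", "cy" (pixels), "k1" (the pictures are not rectified: a ray, as slopes to the right and down, at radius r is drawn at 1 + k1 r^2 times it, then the intrinsics apply), "camera_from_world" (4x4, takes a point from world to camera coordinates). Camera axes: x right, y up, looking along -z (the intrinsics and any distortion apply to the point x, -y, -z); pixel columns grow to the right and rows downward; lengths in mm; the calibration is good to about 2 mm. A picture is of the moment at which its call begins. There is no depth.
- r.hand_in(): hands the job in; it is judged then, once.
The state is a dict: "time": time; "joint_pos": joint angles; "qd": joint speeds; "joint_efforts": joint torques, N m; "tool_pos": TCP position; "tcp_rot": TCP orientation; "ft_force": force on the tool from outside, world axes, zero at the start; "wrist_torque": the same for the moment, N m; "finger_gap": finger opening in mm; "grip_force": force on a finger pad.
Only numpy, scipy, OpenCV 4.12 (cv2) and the standard library are available. Lean on these libraries where they do the work, as an engineer would, in place of code of your own. Each camera call takes 0.05 s, during which the arm holds its last target. There are 200 camera calls.

## Working session

There is one attempt and no reset: what is moved stays moved. The work goes in short steps, Python scripts to look and compute and a tool call to move; the robot and the scene stay as the last step left them, time stands still between calls to the robot, and variables do not carry over. Pictures are saved under pics/ and viewed, at most 10 in all, crops included, and the job is handed in when it is done.

Besides the shell and the picture viewer there is one more tool, called after "Call:" as name(argument=value, ...), one argument or row to a line, values as JSON. servo_tool: Moves the arm, as the interface text tells. Its arguments: {"type":"object","properties":{"fingers":{"type":"array","items":{"type":"number"}},"linear":{"type":"array","items":{"type":"array","items":{"type":"number"}}},"rotation":{"type":"array","items":{"type":"array","items":{"type":"number"}}},"force":{"type":"number"}},"required":["fingers","linear","rotation"]}

```bash
mkdir -p pics; cat > h.py <<'E'
import numpy as np, cv2
def ray(s,u,v):
    K=np.array([[s['fx'],0,s['cx']],[0,s['fy'],s['cy']],[0,0,1.]])
    x,y=cv2.undistortPoints(np.array([[[u,v]]],float),K,np.array([s['k1'],0,0,0,0.]))[0,0]
    T=np.array(s['camera_from_world']);R=T[:3,:3]
    return -R.T@T[:3,3], R.T@np.array([x,-y,-1.])
def onz(s,u,v,z):
    o,d=ray(s,u,v); return o+d*(z-o[2])/d[2]
def proj(s,p):
    T=np.array(s['camera_from_world']);c=T[:3,:3]@np.array(p,float)+T[:3,3]
    x,y=c[0]/-c[2],-c[1]/-c[2];k=1+s['k1']*(x*x+y*y)
    return s['fx']*x*k+s['cx'],s['fy']*y*k+s['cy']
E
python3 - <<'E'
from bench import r
from h import *
import pickle
for n in("top","side"):
    s=r.snapshot(n);pickle.dump(s,open(n+'.pkl','wb'))
    cv2.imwrite(f'pics/{n}0.png',s['frame'][:,:,::-1])
    print(n,{k:v for k,v in s.items() if k!='frame'})
print(r.sense())
E
```

```text
top {'fx': 472.5672260051825, 'fy': 472.5672260051825, 'cx': 319.6846043895953, 'cy': 201.5826472061075, 'k1': -0.09521211057691097, 'camera_from_world': array([[-4.51624477e-02, -9.98979275e-01, -8.72114825e-04,
        -5.89537748e+00],
       [ 9.75285169e-01, -4.42802477e-02,  2.16467315e-01,
        -5.50252492e+02],
       [-2.16284979e-01,  8.92563314e-03,  9.76289476e-01,
        -9.11064834e+02],
       [ 0.00000000e+00,  0.00000000e+00,  0.00000000e+00,
         1.00000000e+00]])}
side {'fx': 487.04875320149915, 'fy': 487.04875320149915, 'cx': 309.16300838234747, 'cy': 196.2643062130761, 'k1': -0.007100752353033152, 'camera_from_world': array([[ 9.00312450e-01, -4.35244113e-01,  2.33846966e-04,
        -4.88034355e+02],
       [ 3.07324387e-01,  6.36087829e-01,  7.07773972e-01,
        -1.77679974e+02],
       [-3.08203201e-01, -6.37145852e-01,  7.06438922e-01,
        -9.48603106e+02],
       [ 0.00000000e+00,  0.00000000e+00,  0.00000000e+00,
         1.00000000e+00]])}
{'time': 0.1, 'joint_pos': array([ 6.51791672e+01,  7.50990200e+00,  8.53254935e+01,  1.65205500e-03,
        8.72593960e+01, -4.89233413e+00]), 'qd': array([ 0.01767916, -0.09061669, -0.06476865,  0.09910564,  0.02150294,
       -0.01117717]), 'joint_efforts': array([ 1.46721766e-03, -5.70955682e+01, -5.01939583e+01, -2.75843795e-04,
        8.25825351e-03, -3.30854209e-05]), 'tool_pos': array([204.27477967, 563.66105993, 249.33493109]), 'tcp_rot': array([-1.79905695e+02, -9.72817611e-03,  1.60071413e+02]), 'ft_force': array([0.40688491, 0.47043584, 0.3087754 ]), 'wrist_torque': array([ 0.01889731, -0.01329553,  0.02244995]), 'grip_force': 0.0, 'finger_gap': 85.39618524080822}
```

View pics/top0.png

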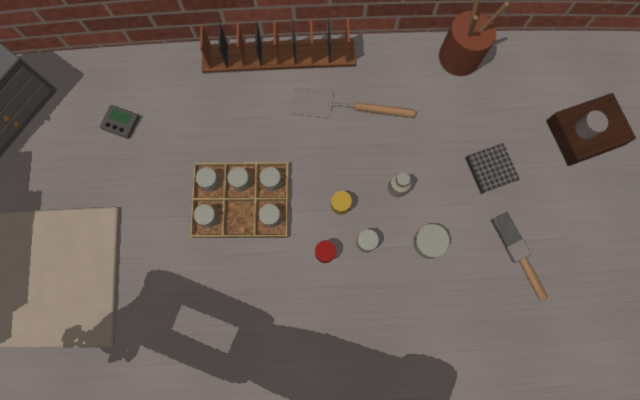

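View pics/side0.png

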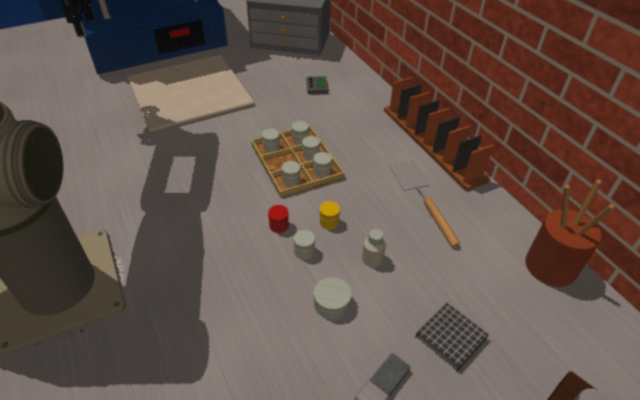

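Top view: the free cell is the cork-coloured one at (240,217). Candidates are the white short jar (368,240), bottle (401,183), tin (433,241), red pot (325,251) and yellow pot (341,202). The one at (368,240), side view (304,245), fits: it is white, narrow and short. I'll measure it and confirm it in a crop.

```bash
python3 - <<'E'
from h import *
import pickle
t=pickle.load(open('top.pkl','rb'));s=pickle.load(open('side.pkl','rb'))
def blob(S,u,v,w,name):
    f=S['frame'];hsv=cv2.cvtColor(f,cv2.COLOR_RGB2HSV)
    print(name,'hsv',hsv[v,u],'bg',hsv[v,u+w])
    m=((abs(hsv[...,0].astype(int)-int(hsv[v,u,0]))<25)&(hsv[...,1]>12)&(abs(hsv[...,2].astype(int)-int(hsv[v,u,2]))<45)).astype(np.uint8)
    n,l,st,c=cv2.connectedComponentsWithStats(m);k=l[v,u];print(st[k],c[k])
blob(t,368,240,25,'jar');blob(t,240,217,20,'cell')
for nm,u,v,z in[('jar',368,240,45),('bottle',403,180,78),('tin',433,240,38),('red',325,250,45),('yel',341,201,45),('free floor',240,217,7)]:
    print(nm,onz(t,u,v,z).round(1))
print('jar side',onz(s,304,239,45).round(1))
# tray outer corners z=20
C=[onz(t,u,v,20)[:2] for u,v in[(193,163),(288,163),(288,237),(192,237)]]
C=np.array(C);print(C.round(1),C.mean(0),[np.linalg.norm(C[i]-C[i-1]).round(1) for i in range(4)])
print([onz(t,u,v,51)[:2].round(1) for u,v in[(206,174),(238,174),(270,173),(204,211),(269,210)]])
a=cv2.resize(t['frame'][150:280,180:460],None,fx=2.8,fy=2.8,interpolation=2)[:,:,::-1]
b=cv2.resize(s['frame'][110:330,240:400],None,fx=1.0,fy=1.0)[:,:,::-1]
cv2.imwrite('pics/crop1.png',a)
E
```

```text
jar hsv [ 28  23 144] bg [ 11  28 128]
[     0      2    640    398 180259] [343.84864556 213.35049568]
cell hsv [ 14 124 117] bg [ 25  23 142]
[     0      0    640    400 241542] [319.1115955 205.5436156]
jar [ 467.5 -126.5   45. ]
bottle [ 582.9 -202.8   78. ]
tin [ 462.  -262.6   38. ]
red [451.  -37.2  45. ]
yel [552.  -75.5  45. ]
free floor [534.9 142.3   7. ]
jar side [ 467.1 -131.2   45. ]
[[657.8 243.3]
 [647.7  34.1]
 [484.9  39.1]
 [493.7 243.3]] [571.03530556 139.93057942] [np.float64(164.2), np.float64(209.5), np.float64(162.9), np.float64(204.4)]
[array([622.1, 206.7]), array([618.8, 138.6]), array([617.8,  70.9]), array([542.4, 210.3]), array([538.4,  74.7])]
```

View pics/crop1.png

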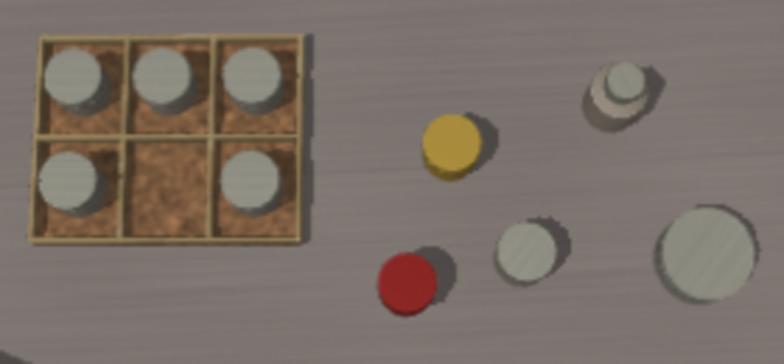

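The crop shows the short white jar at crop (527,250), i.e. (368,239) in the full picture. It is separate from the bottle (narrow cap, 625,80) and the tin (708,252), and the free cell is clearly at (167,190). Next I work out the cell and jar positions and the first move.

```bash
cat >> h.py <<'E'
from scipy.spatial.transform import Rotation as Ro
def shift(st,target,yaw):
    R=Ro.from_euler('xyz',st['tcp_rot'],degrees=True)
    G=Ro.from_euler('xyz',[180,0,yaw],degrees=True)
    print('lin m',(R.inv().apply(np.array(target)-st['tool_pos'])/1e3).round(4),'rot',(R.inv()*G).as_rotvec(degrees=True).round(2))
E
python3 - <<'E'
from h import *
from bench import r
import pickle
t=pickle.load(open('top.pkl','rb'));s=pickle.load(open('side.pkl','rb'))
P=np.array([onz(t,180+u/2.8,150+v/2.8,51)[:2] for u,v in[(73,76),(162,75),(252,75),(68,181),(250,180)]])
g=np.array([[40,68],[40,0],[40,-68],[-40,68],[-40,-68]],float)
# rigid fit (Kabsch) of the known cell grid
a=g-g.mean(0);b=P-P.mean(0);th=np.arctan2((a[:,0]*b[:,1]-a[:,1]*b[:,0]).sum(),(a*b).sum())
M=np.array([[np.cos(th),-np.sin(th)],[np.sin(th),np.cos(th)]]);o=P.mean(0)-M@g.mean(0)
cell=o+M@[-40,0];print('tray',o,'yaw',np.degrees(th),'res',(P-(g@M.T+o)).round(1).tolist(),'cell',cell)
print('floor by cork',onz(t,180+166/2.8,150+189/2.8,7))
print('jar',onz(t,180+527/2.8,150+251/2.8,45))
print('cell centre in side px',proj(s,[*cell,7]))
shift(r.sense(),[*cell,150],90+np.degrees(th))
E
```

```text
tray [572.29969726 140.41554222] yaw -2.2810101674450163 res [[0.2, -0.3], [0.5, 0.1], [0.0, 0.2], [-0.4, -0.3], [-0.3, 0.3]] cell [532.33139161 142.0075671 ]
floor by cork [533.90213679 143.89986007   7.        ]
jar [ 468.24997346 -126.93945028   45.        ]
cell centre in side px (np.float64(280.4767099602418), np.float64(163.2589524702279))
lin m [-0.4521 -0.2844  0.0997] rot [-9.000e-02  5.000e-02  7.235e+01]
```

Call:
servo_tool(
  fingers=[0, 0, 0, 0, 0, 0, 0, 0, 0, 0],
  linear=[
    [-0.045, -0.028, 0.01],
    [-0.09, -0.057, 0.02],
    [-0.136, -0.085, 0.03],
    [-0.181, -0.114, 0.04],
    [-0.226, -0.142, 0.05],
    [-0.271, -0.171, 0.06],
    [-0.316, -0.199, 0.07],
    [-0.362, -0.228, 0.08],
    [-0.407, -0.256, 0.09],
    [-0.452, -0.284, 0.1],
  ],
  rotation=[
    [0, 0, 7.2],
    [0, 0, 14.5],
    [0, 0, 21.7],
    [0, 0, 28.9],
    [0, 0, 36.2],
    [0, 0, 43.4],
    [0, 0, 50.6],
    [0, 0, 57.9],
    [0, 0, 65.1],
    [0, 0, 72.3],
  ],
)

```text
time: 1.1
tool_pos: [507.1, 174.5, 157.7]
tcp_rot: [-180.0, -0.0, 87.5]
ft_force: [0.5, 0.9, 0.5]
finger_gap: 0.1
grip_force: 0.0
```

Call:
servo_tool(
  fingers=[0, 0, 0],
  linear=[
    [0, 0, 0],
    [0, 0, 0],
    [0, 0, 0],
  ],
  rotation=[
    [0, 0, 0],
    [0, 0, 0],
    [0, 0, 0],
  ],
)

```text
time: 1.4
tool_pos: [505.9, 176.9, 158.1]
tcp_rot: [-180.0, -0.0, 87.8]
ft_force: [0.0, -0.5, 0.5]
finger_gap: -0.1
grip_force: 0.0
```

```bash
python3 - <<'E'
from h import *
from bench import r
st=r.sense();print(st['tool_pos'],st['tcp_rot'],st['ft_force'],st['finger_gap'],st['time'])
shift(st,[532.5,142,40],87.7)
s=r.snapshot('side');print(proj(s,[532.5,142,131]))
cv2.imwrite('pics/side1.png',cv2.resize(s['frame'][60:260,180:400],None,fx=2.5,fy=2.5)[:,:,::-1])
E
```

```text
[505.93893848 176.90779432 158.08373649] [-1.79959312e+02 -1.20099563e-02  8.78399738e+01] [ 0.03273843 -0.4944636   0.46065465] -0.13022537575704435 1.4
lin m [-0.0339  0.0279  0.1181] rot [-0.04 -0.01  0.14]
(np.float64(278.3003195825705), np.float64(122.16214930347124))
```

View pics/side1.png

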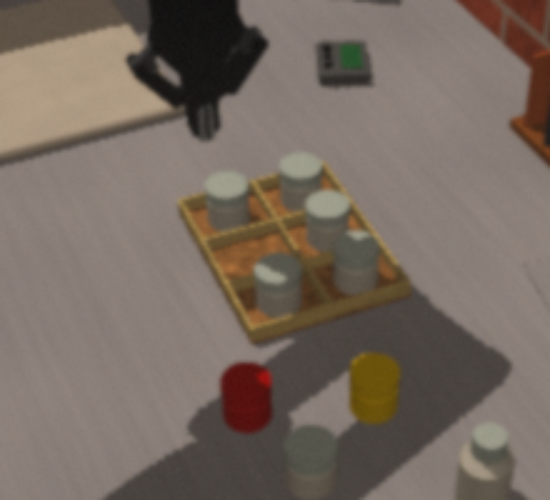

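The picture shows the closed tips at crop (207,137), short of the free cell at (250,255), as the pose reading says. I'll go across first, then down to just above the floor.

Call:
servo_tool(
  fingers=[0, 0, 0, 0, 0, 0, 0, 0, 0],
  linear=[
    [-0.017, 0.014, 0],
    [-0.034, 0.028, 0],
    [-0.034, 0.028, 0.02],
    [-0.034, 0.028, 0.045],
    [-0.034, 0.028, 0.07],
    [-0.034, 0.028, 0.09],
    [-0.034, 0.028, 0.108],
    [-0.034, 0.028, 0.118],
    [-0.034, 0.028, 0.118],
  ],
  rotation=[
    [0, 0, 0],
    [0, 0, 0],
    [0, 0, 0],
    [0, 0, 0],
    [0, 0, 0],
    [0, 0, 0],
    [0, 0, 0],
    [0, 0, 0],
    [0, 0, 0],
  ],
)

```text
time: 2.35
tool_pos: [531.5, 142.2, 38.9]
tcp_rot: [-179.8, 0.0, 87.9]
ft_force: [-0.8, 0.6, -0.6]
finger_gap: 0.1
grip_force: 0.0
```

Call:
servo_tool(
  fingers=[0, 0, 0, 0, 0, 0],
  linear=[
    [0, 0, 0.003],
    [0, 0, 0.006],
    [0, 0, 0.009],
    [0, 0, 0.011],
    [0, 0, 0.012],
    [0, 0, 0.012],
  ],
  rotation=[
    [0, 0, 0],
    [0, 0, 0],
    [0, 0, 0],
    [0, 0, 0],
    [0, 0, 0],
    [0, 0, 0],
  ],
)

```text
time: 2.95
tool_pos: [533.0, 141.2, 28.2]
tcp_rot: [-180.0, 0.0, 87.8]
ft_force: [0.1, 0.6, 0.4]
finger_gap: 0.1
grip_force: 0.0
```

Call:
servo_tool(
  fingers=[0, 0, 0, 0, 0, 0],
  linear=[
    [0, 0, 0.001],
    [0, 0, 0.002],
    [0, 0, 0.0025],
    [0, 0, 0.003],
    [0, 0, 0.003],
    [0, 0, 0.003],
  ],
  rotation=[
    [0, 0, 0],
    [0, 0, 0],
    [0, 0, 0],
    [0, 0, 0],
    [0, 0, 0],
    [0, 0, 0],
  ],
)

```text
time: 3.55
tool_pos: [533.2, 141.3, 26.1]
tcp_rot: [180.0, 0.0, 87.8]
ft_force: [-5.1, -0.4, 7.8]
finger_gap: -0.1
grip_force: 4.1
```

Contact is 7.8 N at TCP z = 26, which puts the tips at 7 mm, so the floor is clear. I'll hold briefly, lift, open and move above the jar.

Call:
servo_tool(
  fingers=[0, 0, 0, 0, 0, 0, 0],
  linear=[
    [0, 0, 0],
    [0, 0, 0],
    [0, 0, -0.02],
    [0, 0, -0.05],
    [0, 0, -0.085],
    [0, 0, -0.115],
    [0, 0, -0.125],
  ],
  rotation=[
    [0, 0, 0],
    [0, 0, 0],
    [0, 0, 0],
    [0, 0, 0],
    [0, 0, 0],
    [0, 0, 0],
    [0, 0, 0],
  ],
)

```text
time: 4.25
tool_pos: [535.2, 141.7, 154.4]
tcp_rot: [179.7, -0.1, 87.8]
ft_force: [0.3, 0.2, 1.0]
finger_gap: -0.3
grip_force: 0.0
```

Call:
servo_tool(
  fingers=[0.07, 0.07, 0.07, 0.07, 0.07, 0.07, 0.07, 0.07, 0.07, 0.07],
  linear=[
    [-0.03, -0.006, 0],
    [-0.065, -0.013, 0],
    [-0.1, -0.02, 0],
    [-0.135, -0.027, 0],
    [-0.17, -0.034, 0],
    [-0.205, -0.041, 0],
    [-0.24, -0.048, 0],
    [-0.26, -0.053, 0],
    [-0.271, -0.055, 0],
    [-0.271, -0.055, 0],
  ],
  rotation=[
    [0, 0, 0],
    [0, 0, 0],
    [0, 0, 0],
    [0, 0, 0],
    [0, 0, 0],
    [0, 0, 0],
    [0, 0, 0],
    [0, 0, 0],
    [0, 0, 0],
    [0, 0, 0],
  ],
)

```text
time: 5.25
tool_pos: [467.1, -128.1, 149.6]
tcp_rot: [-179.9, -0.0, 87.7]
ft_force: [0.6, 0.6, 0.8]
finger_gap: 70.1
grip_force: 0.0
```

```bash
python3 - <<'E'
from h import *
from bench import r
st=r.sense();print(st['tool_pos'],st['tcp_rot'],st['ft_force'],st['finger_gap'],st['time'])
shift(st,[468,-128,80],87.7)
s=r.snapshot('side');a=s['frame'][100:300,200:420]
for p in([468,-128,45],[*st['tool_pos'][:2],45]): print((np.array(proj(s,p))-[200,100])*2.5)
cv2.imwrite('pics/side2.png',cv2.resize(a,None,fx=2.5,fy=2.5)[:,:,::-1])
E
```

```text
[ 467.09824421 -128.14838728  149.56304964] [-1.79946766e+02 -1.50719514e-02  8.76606731e+01] [0.5545135  0.59608288 0.79756437] 70.13645321013352 5.25
lin m [0.0002 0.001  0.0696] rot [-0.05 -0.02 -0.04]
[259.27586262 344.3573886 ]
[258.34143481 344.85876029]
```

View pics/side2.png

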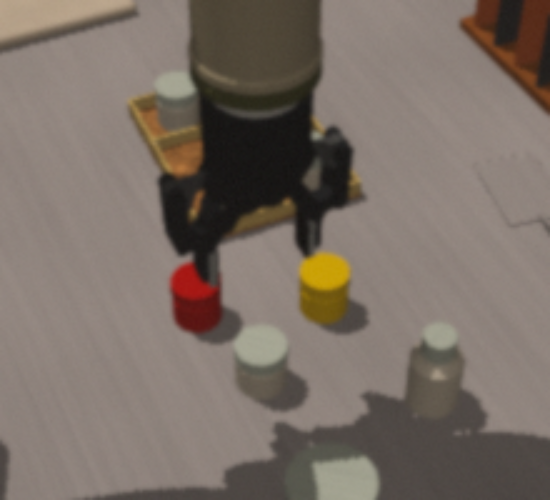

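The jar's top is at crop (261,346), against (259,344) predicted. That agrees within about 1–2 mm and the red pot is clear of the fingers, so I descend and grip high on the jar. That keeps the fingers above the tray walls later.

Call:
servo_tool(
  fingers=[0.07, 0.07, 0.07, 0.07, 0.07, 0.07, 0.07],
  linear=[
    [0, 0.001, 0.025],
    [0, 0.001, 0.055],
    [0, 0.001, 0.08],
    [0, 0.001, 0.1],
    [0, 0.001, 0.112],
    [0, 0.001, 0.116],
    [0, 0.001, 0.116],
  ],
  rotation=[
    [0, 0, 0],
    [0, 0, 0],
    [0, 0, 0],
    [0, 0, 0],
    [0, 0, 0],
    [0, 0, 0],
    [0, 0, 0],
  ],
)

```text
time: 6.0
tool_pos: [468.7, -126.8, 34.2]
tcp_rot: [-180.0, -0.0, 87.8]
ft_force: [-0.2, 0.6, 0.3]
finger_gap: 69.9
grip_force: 0.0
```

Call:
servo_tool(
  fingers=[0.035, 0.035, 0.035, 0.035, 0.035, 0.035, 0.035, 0.035],
  linear=[
    [0, 0, 0],
    [0, 0, 0],
    [0, 0, 0],
    [0, 0, 0],
    [0, 0, 0],
    [0, 0, 0],
    [0, 0, 0],
    [0, 0, 0],
  ],
  rotation=[
    [0, 0, 0],
    [0, 0, 0],
    [0, 0, 0],
    [0, 0, 0],
    [0, 0, 0],
    [0, 0, 0],
    [0, 0, 0],
    [0, 0, 0],
  ],
  force=35,
)

```text
time: 6.8
tool_pos: [469.8, -127.8, 35.7]
tcp_rot: [179.9, 0.0, 87.8]
ft_force: [-0.4, 1.1, 6.6]
finger_gap: 43.4
grip_force: 35.9
```

Call:
servo_tool(
  fingers=[0.035, 0.035, 0.035, 0.035, 0.035, 0.035, 0.035],
  linear=[
    [0, 0, -0.008],
    [0, 0, -0.025],
    [0, 0, -0.05],
    [0, 0, -0.075],
    [0, 0, -0.09],
    [0, 0, -0.095],
    [0, 0, -0.095],
  ],
  rotation=[
    [0, 0, 0],
    [0, 0, 0],
    [0, 0, 0],
    [0, 0, 0],
    [0, 0, 0],
    [0, 0, 0],
    [0, 0, 0],
  ],
)

```text
time: 7.5
tool_pos: [469.1, -127.6, 130.1]
tcp_rot: [179.9, 0.0, 87.8]
ft_force: [-0.3, -0.7, -0.6]
finger_gap: 43.1
grip_force: 35.8
```

```bash
python3 - <<'E'
from h import *
from bench import r
st=r.sense();print(st['tool_pos'],st['tcp_rot'],st['ft_force'],st['finger_gap'],st['grip_force'],st['time'])
shift(st,[532.4,142,130],87.7)
E
```

```text
[ 469.05867974 -127.6066844   130.13062612] [1.79910388e+02 3.29684748e-02 8.77678859e+01] [-0.33959045 -0.68029785 -0.57473327] 43.13075883584265 35.79876244068146 7.5
lin m [2.719e-01 5.280e-02 1.000e-04] rot [0.09 0.03 0.07]
```

Call:
servo_tool(
  fingers=[0.035, 0.035, 0.035, 0.035, 0.035, 0.035, 0.035, 0.035, 0.035, 0.035],
  linear=[
    [0.02, 0.004, 0],
    [0.055, 0.011, 0],
    [0.09, 0.018, 0],
    [0.125, 0.025, 0],
    [0.16, 0.031, 0],
    [0.195, 0.038, 0],
    [0.23, 0.045, 0],
    [0.255, 0.05, 0],
    [0.268, 0.052, 0],
    [0.272, 0.053, 0],
  ],
  rotation=[
    [0, 0, 0],
    [0, 0, 0],
    [0, 0, 0],
    [0, 0, 0],
    [0, 0, 0],
    [0, 0, 0],
    [0, 0, 0],
    [0, 0, 0],
    [0, 0, 0],
    [0, 0, 0],
  ],
)

```text
time: 8.5
tool_pos: [531.4, 143.2, 128.0]
tcp_rot: [-179.9, 0.0, 87.9]
ft_force: [1.0, -1.1, -2.1]
finger_gap: 42.9
grip_force: 35.8
```

Call:
servo_tool(
  fingers=[0.035, 0.035],
  linear=[
    [0, 0, 0],
    [0, 0, 0],
  ],
  rotation=[
    [0, 0, 0],
    [0, 0, 0],
  ],
)

```text
time: 8.7
tool_pos: [531.9, 141.2, 128.9]
tcp_rot: [-180.0, 0.0, 87.7]
ft_force: [0.2, 0.3, -0.0]
finger_gap: 42.7
grip_force: 35.8
```

```bash
python3 - <<'E'
from h import *
from bench import r
st=r.sense();print(st['tool_pos'],st['tcp_rot'],st['ft_force'],st['finger_gap'],st['grip_force'],st['time'])
shift(st,[532.4,142,60],87.7)
s=r.snapshot('side');a=s['frame'][60:220,200:400]
x,y,z=st['tool_pos']
for p in([x,y,z-34],[532.4,142,7]): print((np.array(proj(s,p))-[200,60])*3)
cv2.imwrite('pics/side3.png',cv2.resize(a,None,fx=3,fy=3)[:,:,::-1])
E
```

```text
[531.85245039 141.21453604 128.85552169] [-1.79955928e+02  3.33495965e-02  8.77264977e+01] [ 0.16829897  0.29574411 -0.0299819 ] 42.67437451095337 35.79986572265625 8.7
lin m [0.0008 0.0006 0.0689] rot [-0.04  0.03  0.03]
[236.59997895 225.15025509]
[241.51063409 309.75836194]
```

View pics/side3.png

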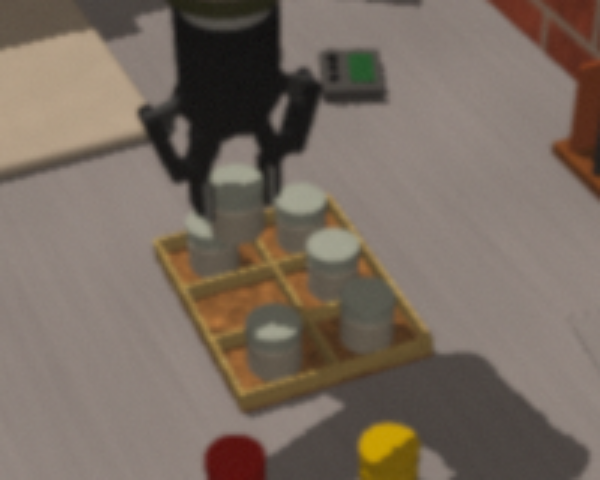

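The jar hangs upright with its underside at crop (238,228), predicted (237,225), and the cell below is clear at (241,300). I lower it, slowly near the floor.

Call:
servo_tool(
  fingers=[0.035, 0.035, 0.035, 0.035, 0.035, 0.035, 0.035, 0.035, 0.035],
  linear=[
    [0, 0, 0.012],
    [0, 0, 0.03],
    [0, 0, 0.048],
    [0, 0, 0.062],
    [0, 0, 0.07],
    [0, 0, 0.076],
    [0, 0, 0.08],
    [0, 0, 0.082],
    [0, 0, 0.082],
  ],
  rotation=[
    [0, 0, 0],
    [0, 0, 0],
    [0, 0, 0],
    [0, 0, 0],
    [0, 0, 0],
    [0, 0, 0],
    [0, 0, 0],
    [0, 0, 0],
    [0, 0, 0],
  ],
)

```text
time: 9.65
tool_pos: [532.4, 142.4, 47.5]
tcp_rot: [180.0, -0.0, 87.8]
ft_force: [-0.1, -1.1, -0.9]
finger_gap: 43.3
grip_force: 35.8
```

Call:
servo_tool(
  fingers=[0.035, 0.035, 0.035, 0.035, 0.035],
  linear=[
    [0, 0, 0.001],
    [0, 0, 0.002],
    [0, 0, 0.003],
    [0, 0, 0.003],
    [0, 0, 0.003],
  ],
  rotation=[
    [0, 0, 0],
    [0, 0, 0],
    [0, 0, 0],
    [0, 0, 0],
    [0, 0, 0],
  ],
)

```text
time: 10.15
tool_pos: [532.2, 142.3, 44.3]
tcp_rot: [180.0, -0.0, 87.8]
ft_force: [0.5, -1.5, -1.6]
finger_gap: 43.2
grip_force: 35.8
```

Call:
servo_tool(
  fingers=[0.035, 0.035, 0.035, 0.035, 0.035],
  linear=[
    [0, 0, 0.001],
    [0, 0, 0.0015],
    [0, 0, 0.002],
    [0, 0, 0.002],
    [0, 0, 0.002],
  ],
  rotation=[
    [0, 0, 0],
    [0, 0, 0],
    [0, 0, 0],
    [0, 0, 0],
    [0, 0, 0],
  ],
)

```text
time: 10.65
tool_pos: [532.2, 142.4, 42.7]
tcp_rot: [-180.0, 0.0, 87.8]
ft_force: [-4.0, -0.0, 4.6]
finger_gap: 42.9
grip_force: 36.5
```

Contact (4.6 N) at the expected height. I open within the gap, then rise.

Call:
servo_tool(
  fingers=[0.046, 0.05, 0.055, 0.06, 0.06, 0.06, 0.06],
  linear=[
    [0, 0, 0],
    [0, 0, 0],
    [0, 0, 0],
    [0, 0, 0],
    [0, 0, 0],
    [0, 0, 0],
    [0, 0, 0],
  ],
  rotation=[
    [0, 0, 0],
    [0, 0, 0],
    [0, 0, 0],
    [0, 0, 0],
    [0, 0, 0],
    [0, 0, 0],
    [0, 0, 0],
  ],
)

```text
time: 11.35
tool_pos: [532.2, 142.3, 42.2]
tcp_rot: [-180.0, 0.0, 87.8]
ft_force: [-0.7, -0.4, 0.6]
finger_gap: 60.0
grip_force: 0.0
```

Call:
servo_tool(
  fingers=[0.06, 0.06, 0.06, 0.06, 0.06, 0.06, 0.06, 0.06, 0.06],
  linear=[
    [0, 0, -0.01],
    [0, 0, -0.03],
    [0, 0, -0.06],
    [0, 0, -0.1],
    [0, 0, -0.14],
    [0, 0, -0.17],
    [0, 0, -0.18],
    [0, 0, -0.18],
    [0, 0, -0.18],
  ],
  rotation=[
    [0, 0, 0],
    [0, 0, 0],
    [0, 0, 0],
    [0, 0, 0],
    [0, 0, 0],
    [0, 0, 0],
    [0, 0, 0],
    [0, 0, 0],
    [0, 0, 0],
  ],
)

```text
time: 12.25
tool_pos: [531.6, 142.2, 221.0]
tcp_rot: [-179.9, 0.0, 87.8]
ft_force: [0.4, -0.8, 0.2]
finger_gap: 59.7
grip_force: 0.0
```

```bash
python3 - <<'E'
from h import *
from bench import r
st=r.sense();print(st['tool_pos'],st['ft_force'],st['finger_gap'],st['time'])
s=r.snapshot('side');a=s['frame'][80:240,200:400]
for p in([532.4,142,7],[532.4,142,52]): print((np.array(proj(s,p))-[200,80])*3)
cv2.imwrite('pics/side4.png',cv2.resize(a,None,fx=3,fy=3)[:,:,::-1])
E
```

```text
[531.55037383 142.2295098  221.0352386 ] [ 0.35045246 -0.83006095  0.20172515] 59.69141352771798 12.25
[241.51063409 249.75836194]
[239.18370124 207.16943076]
```

View pics/side4.png

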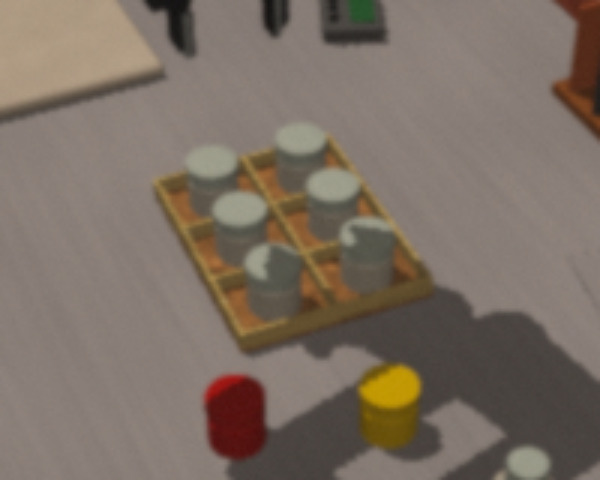

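The jar stands upright in the free cell, its top at (240,210) against (239,207) expected, in line with its neighbours. The gripper is clear.

```bash
python3 -c "
from bench import r
print(r.hand_in())"
```

```text
the job is handed in; nothing more can be done
None
```

I felt the free cell's floor (clear, 7.8 N contact), set the short white jar upright near the middle of that cell, and handed the job in at about 12 s; no verdict came back.

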